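Make a sharps bin ready in its trolley holder

ROBOT

A 6-joint arm with a two-finger parallel gripper is mounted at the origin on the work surface. World frame = base frame: x ahead of the robot, y to its left, z up, the work surface at z = 0. Lengths are in mm, angles in degrees, forces in N, time in s.
With the tool pointing down it reaches from about 300 to 850 mm from the base axis. Payload 4.2 kg.
Tool frame: the origin (TCP) lies on the centre line of the jaws, within the pads' length; the fingertips stand 14 mm ahead of it and the grasp point (between the pads) lies 5 mm behind it; z points along the fingers, y is the line along which they close (so a half turn about z gives the same grasp; the last joint's range is limited). The gripper opens to 91 mm and grips with 3 to 60 N. Pads are 32 mm wide; open, the fingers measure 118 mm over their backs; the gripper's body (76 mm by 178 mm) begins 60 mm behind the grasp point.
Start: joints at [-1.146, 18.312, 89.639, -0, 72.044, -1.146], TCP at [575.015, 0, 227.976] pointing down, gripper open.
Joint ranges: [-177.97, 177.97], [-48.28, 115.42], [12.27, 149.76], [-77.06, 257.06], [2.81, 150.46], [-146.56, 146.56]. Speed limits (degrees/s): [147.25, 147.25, 180, 180, 180, 180].

INTERFACE

Orientations are given as [roll, pitch, yaw] about the fixed x, y, z axes, in that order (R = Rz(yaw) Ry(pitch) Rx(roll)).
In Python, from workcell import env gives the robot as it stands.
- The arm moves only by the tool arm_command, never from a script. Its argument "motion" is a list of rows, each an object with "offset": the shift along the tool's x, y, z in m, a list of three; "spin": the turn about the tool's z in rad. In form: [{"offset": [tx, ty, tz], "spin": spin}, ...]. A call has 1 to 5 rows; each row shifts and turns the commanded pose from where the row before left it, along the tool's axes as they then stand; what a row does not reach is not made up. A row lasts 1/8 s, in which the tool goes at most 62.5 mm and 10.7 degrees, less where a joint would pass 70% of its speed; a pose out of reach is approached as far as the arm can. A call with a gripper value outside its range is refused whole. "jaw" is the finger opening in m, from 0 to 0.0912, set as the call begins (left out, the last holds). The fingers move at their own pace and stop on an object; "newtons" is the grip in N (left out, the last holds). Time passes only in rows, so rows that do not move let the fingers close. It gives the time, the measured TCP pose, the force, the opening and the grip force at its end, in the units of the state.
- env.state(): the state, without advancing time (a new reading comes with each control period).
- env.grab_frame(name): name is "scene" or "side" or "wrist"; returns (picture, depth): 384x512x3 uint8, blue, green, red; 384x512 float32, mm along the optical axis (not along the pixel's ray), 0 where there is no reading.
- env.camera_model(name): a dict with "fx", "fy", "cx", "cy" (pixels), "k1" (the pictures are not rectified: a ray, as slopes to the right and down, at radius r is drawn at 1 + k1 r^2 times it, then the intrinsics apply), "eye" and "rotation" of the camera in the world; the wrist camera has in their place "hand_eye" (4x4, takes a point from camera to tool coordinates, whose origin is the TCP and whose axes are the flange's). Camera axes: x right, y down, z forward; pixel columns grow to the right and rows downward; lengths in mm; the calibration is good to about 2 mm. A picture is of the moment at which its call begins: read the wrist's pose just before it. camera_model takes no time and is no camera call.
- env.job_done(): hands the job in; it is judged then, once.
Trained networks look in the newest picture that a camera, given by its name, has taken for a name from the list of things; names that differ only in an ending like _2 or _b are one class to them, and where a whole thing is asked for, a point or a joint stands for the part that bears it (a point fixed in the world has none). Each returns a list of dicts, best first, with "score" (0 to 1); they miss things now and then, are a little off and sometimes report something else, mostly with a low value. They report only what shows in the picture. A call takes as long as a camera call.
- env.boxes_of(camera, target): "bbox" ([left, top, right, bottom] in pixels, round what is visible of it).
- env.pinpoint(camera, target): "location" ([column, row] in pixels: a listed point, or the origin of a listed thing).
The state is a dict: "time_s": time; "qpos": joint angles; "qvel": joint speeds; "effort": joint torques, N m; "ee_pos": TCP position; "ee_rot": TCP orientation; "force": force on the tool from outside, world axes, zero at the start; "torque": the same for the moment, N m; "gripper_width": finger opening in mm; "gripper_force": force on a finger pad.
Only numpy, scipy, OpenCV 4.12 (cv2) and the standard library are available. Lean on these libraries where they do the work, as an engineer would, in place of code of your own. Each camera call takes 0.05 s, during which the arm holds its last target. There are 200 camera calls.

TASK

The locked sharps bin is lying on the trolley: stand it upright on the open trolley top and let go of it, then take it again from above and lower it fully home into the white holder (either way round). With the bin in the holder, slide the lock on its lid all the way across, then slide the shutter fully open, and let go. Leave the glove box, gel bottle and tape roll where they are, and do not move the lock or shutter before its turn.

Things in the scene. Friction and masses are not known exactly. Their poses are not given: they have to be found in the camera images.
- bin: Hand-size sharps bin, 0.3 to 0.5 kg: grey plastic box with yellow lid, flat sides, 84 (x) x 60 (y) x 150 mm (z, to the lid's top). Origin: centre of its underside; z points out of the lid. It starts lying with its +x face on the trolley: z and y level, origin 42 mm above the trolley top. Centre of mass near its middle.
- holder: Fixed white metal sleeve, open at the top: inside 89 (x) x 65 mm (y), 2.5 mm clear of the bin each side, walls 5 mm, flared lip, 73 mm tall, on a base plate 130 x 105 mm. Origin: centre of the plate's underside, z up; inner floor 4 mm above it. The bin goes in upright, its x along the holder's x, either way round; fully home it stands on the inner floor.
- lock_knob (a point): Centre of the lock's knob, a block 20 (bin x) x 12 (bin y) x 17 mm tall, from 154 to 171 mm above the bin's underside (this point at 163 mm). It stands at bin x = +26, y = +5 mm when locked and moves with the lock. Room for a finger all round it above the lid.
- shutter_fin (a point): Centre of the shutter's upright fin, 10 (bin x) x 26 (bin y) x 17 mm tall, from 154 to 171 mm above the bin's underside (this point at 163 mm). It stands at bin x = -24, y = -8 mm when shut and moves with the shutter. Room for a finger all round it above the lid.
- lock (a joint): Lock slide, in m: 0 locked (starts 0 to 0.002), slides along bin +y to 0.016 (hard stop, free: its plate flush with the lid's +y edge). It blocks the shutter until it has gone about 0.011. Rubs with about 2.5 N and stays where it is left.
- shutter (a joint): Shutter slide, in m: 0 shut, slides along bin +x to 0.031 (hard stop, mouth fully open). Rubs with about 2.5 N and stays where it is left. While locked it can give at most 3 mm.
- glove_box: Bystander: white and blue carton, 80 x 220 x 65 mm tall; origin: centre of its underside.
- gel_bottle: Bystander: upright clear bottle with white cap, 52 mm across, 110 mm tall; origin: centre of its underside.
- tape_roll: Bystander: paper tape roll lying flat, 90 mm across, 30 mm tall, 60 mm hole; origin: centre of its underside.
- bin_lid (a point): Centre of the top face of the bin's lid, 150 mm from the underside. Two yellow slides lie on the lid and rise to 21 mm above it: the shutter, in the half towards bin -x, and the lock, mostly in the half towards +x. Neither slides by its own weight.

How it is judged (in metres and radians):
On the way, in this order (a step that is already met when the one before it is completed fails the run):
1. the bin stands upright by itself on the open trolley top, clear of the holder, let go and at rest (angle between bin's own z axis and vertical below 0.05 rad and height (world z) of bin between -0.003 and 0.003 m and contact force between the fingers and bin below 0.1 N and linear speed of bin below 0.02 m/s and value of joint each of lock, shutter below 0.005 m), for 0.2 s.
2. the bin stands fully home in the holder, let go, still locked and shut (angle between bin's own z axis and vertical below 0.06 rad and horizontal distance between bin and holder below 0.007 m and z of bin in the frame of holder below 0.007 m and contact force between the fingers and bin below 0.1 N and value of joint each of lock, shutter below 0.006 m), for 0.2 s.
3. with the bin home in the holder, the lock is slid all the way across while the shutter is still shut (value of joint lock above 0.0135 m and value of joint shutter below 0.006 m and z of bin in the frame of holder below 0.012 m and horizontal distance between bin and holder below 0.01 m), for 0.1 s.
4. the shutter is slid fully open with the bin still in the holder (value of joint shutter above 0.028 m and z of bin in the frame of holder below 0.012 m and horizontal distance between bin and holder below 0.01 m), for 0.1 s.
At the end, for the whole second after the job is handed in: The bin stands upright (within 0.06 rad), at rest and let go, fully home in the holder (underside within 7 mm of the holder's underside level and 7 mm of its centre), the lock slid across (over 13.5 of 16 mm) and the shutter open (over 28 of 31 mm) (angle between bin's own z axis and vertical below 0.06 rad and horizontal distance between bin and holder below 0.007 m and z of bin in the frame of holder below 0.007 m and value of joint lock above 0.0135 m and value of joint shutter above 0.028 m and linear speed of bin below 0.02 m/s and contact force between the arm and bin below 0.1 N); the robot touches nothing.
It fails at once if a bystander is shoved more than 30 mm or tipped over (distance of any of glove_box, gel_bottle, tape_roll from where it was at the start of the episode above 0.03 m or angle between gel_bottle's own z axis and vertical above 0.5 rad).
It also fails if it takes over 69 s, if anything falls off the work surface, if the arm or the gripper's body presses on something with over 40 N, if the wrist force passes 120 N, or if a joint passes its speed limit or range.

## Working session

There is one attempt and no reset: what is moved stays moved. The work goes in short steps, Python scripts to look and compute and a tool call to move; the robot and the scene stay as the last step left them, time stands still between calls to the robot, and variables do not carry over. Pictures are saved under pics/ and viewed, at most 10 in all, crops included, and the job is handed in when it is done.

Besides the shell and the picture viewer there is one more tool, called after "Request:" as name(argument=value, ...), one argument or row to a line, values as JSON. arm_command: Moves the arm, as the interface text tells. Its arguments: {"type":"object","properties":{"motion":{"type":"array"},"jaw":{"type":"number"},"newtons":{"type":"number"}},"required":["motion"]}

```bash
mkdir -p pics; ls; cat > h.py <<'E'
import numpy as np, cv2
from workcell import env
from scipy.spatial.transform import Rotation as R
def cam(n):
    m=env.camera_model(n)
    if 'eye' in m: return m,np.array(m['rotation'],float),np.array(m['eye'],float)
    s=env.state(); H=np.array(m['hand_eye'],float)
    Rt=R.from_euler('xyz',s['ee_rot'],degrees=True).as_matrix()
    return m,Rt@H[:3,:3],Rt@H[:3,3]+np.array(s['ee_pos'])
def slopes(m,uv):
    K=np.array([[m['fx'],0,m['cx']],[0,m['fy'],m['cy']],[0,0,1.]])
    return cv2.undistortPoints(np.array(uv,float).reshape(-1,1,2),K,np.array([m['k1'],0,0,0,0.])).reshape(-1,2)
def atz(c,uv,z):
    m,Rc,e=c; s=slopes(m,uv); d=np.c_[s,np.ones(len(s))]@Rc.T
    return e+d*((z-e[2])/d[:,2])[:,None]
def cloud(c,D):
    m,Rc,e=c; v,u=np.mgrid[:D.shape[0],:D.shape[1]]
    s=slopes(m,np.c_[u.ravel(),v.ravel()]); d=D.ravel()
    P=(np.c_[s,np.ones(len(s))]*d[:,None])@Rc.T+e
    P[d==0]=np.nan
    return P.reshape(*D.shape,3)
E
python3 - <<'E'
from h import *
print(env.state())
ims=[]
for n in ['scene','side']:
    c=cam(n); im,D=env.grab_frame(n); np.savez(f'/tmp/{n}.npz',im=im,D=D); ims.append(im)
    print(n,c)
    for t in ['bin','holder','lock_knob','shutter_fin','bin_lid','glove_box','gel_bottle','tape_roll']:
        print(t,[(np.round(x['location']),round(x['score'],2)) for x in env.pinpoint(n,t)[:2]])
cv2.imwrite('pics/a.png',cv2.resize(np.hstack(ims),(800,300)))
cv2.imwrite('pics/b.png',ims[0])
E
```

```text
pics
{'time_s': 0.0, 'qpos': array([-1.14362829e+00,  1.83512104e+01,  8.97072877e+01, -1.70468490e-03,
        7.20421334e+01, -1.14652155e+00]), 'qvel': array([ 0.10872998, -0.03002091,  0.02596827,  0.04919499,  0.04115908,
       -0.06154428]), 'effort': array([-5.01459035e-04, -4.12465632e+01, -2.31973493e+01,  7.28826877e-02,
        4.58198413e-02, -1.41870069e-04]), 'ee_pos': array([5.74519931e+02, 2.41990452e-02, 2.27118592e+02]), 'ee_rot': array([-1.79899356e+02, -3.93170633e-04,  9.00034199e+01]), 'force': array([-0.07034286, -0.1165493 , -0.2377821 ]), 'torque': array([0.01608325, 0.00519304, 0.00844126]), 'gripper_force': 0.0, 'gripper_width': 91.02288108632668}
scene ({'fx': 351.15555522210667, 'fy': 351.15555522210667, 'cx': 258.1152540246997, 'cy': 185.12414393750694, 'k1': -0.10860310863547255, 'eye': array([1162.34579287,   12.43045217,  633.03350727]), 'rotation': array([-136.79664101,    0.66842737,   85.27017379])}, array([-136.79664101,    0.66842737,   85.27017379]), array([1162.34579287,   12.43045217,  633.03350727]))
bin [(array([151., 184.]), 0.95)]
holder 
[... 314 characters left out ...]
54.]), 0.42)]
side ({'fx': 379.0888480156649, 'fy': 379.0888480156649, 'cx': 252.82403949199775, 'cy': 192.43503868834745, 'k1': -0.06986676380101482, 'eye': array([ 520.40407173, -641.14668798,  744.57585712]), 'rotation': array([-133.84398353,   -0.19692089,  -11.28288142])}, array([-133.84398353,   -0.19692089,  -11.28288142]), array([ 520.40407173, -641.14668798,  744.57585712]))
bin [(array([234., 284.]), 0.63)]
holder [(array([213., 180.]), 0.63)]
lock_knob []
shutter_fin [(array([213., 181.]), 0.56), (array([226., 221.]), 0.41)]
bin_lid [(array([228., 234.]), 0.81)]
glove_box [(array([290., 206.]), 0.69)]
gel_bottle [(array([306., 303.]), 0.89)]
tape_roll [(array([257., 153.]), 0.91)]
```

View pics/a.png

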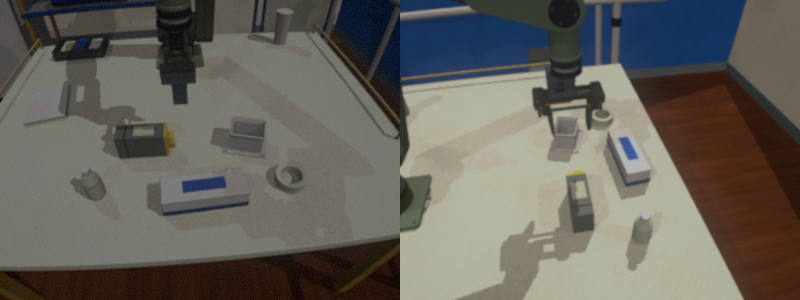

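```bash
sed -i "s/return m,np.array(m\['rotation'\],float)/return m,R.from_euler('xyz',m['rotation'],degrees=True).as_matrix()/" h.py
python3 - <<'E'
from h import *
top=[]
m=env.camera_model('wrist'); print(m)
for n in ['scene','side']:
    f=np.load(f'/tmp/{n}.npz'); c=cam(n); P=cloud(c,f['D']); 
    # height map overview 2mm/px, x 350..850 y -300..300
    H=np.zeros((250,300),np.float32)
    q=P.reshape(-1,3); q=q[np.isfinite(q[:,0])]
    i=((q[:,0]-350)/2).astype(int); j=((q[:,1]+300)/2).astype(int)
    ok=(i>=0)&(i<250)&(j>=0)&(j<300)&(q[:,2]<190)
    np.maximum.at(H,(i[ok],j[ok]),q[ok,2]); top.append(H)
    print(n,'table z',np.median(q[ok][np.abs(q[ok][:,2])<15][:,2]))
np.save('/tmp/H.npy',top)
v=np.hstack(top); v=cv2.applyColorMap(np.clip(v*2,0,255).astype(np.uint8),cv2.COLORMAP_JET)
cv2.imwrite('pics/h.png',cv2.resize(v,(800,333),interpolation=cv2.INTER_NEAREST))
f=np.load('/tmp/scene.npz')
cs=cam('scene');cd=cam('side')
print('scene bin,holder,lid,glove,gel,tape',atz(cs,[[151,184]],42),atz(cs,[[316,179]],0),atz(cs,[[212,180]],42),atz(cs,[[259,252],[126,248],[368,228]],0))
print('side',atz(cd,[[234,284]],42),atz(cd,[[213,180]],0),atz(cd,[[228,234]],42),atz(cd,[[290,206],[306,303],[257,153]],0))
E
```

```text
{'fx': 284.76501893525517, 'fy': 284.76501893525517, 'cx': 254.72887701976703, 'cy': 192.50687353931542, 'k1': 0.004156064174875042, 'hand_eye': array([[ 1.12965447e-03, -9.71901275e-01, -2.35386140e-01,
         6.53117826e+01],
       [ 9.99998660e-01,  1.37679740e-03, -8.85600948e-04,
        -7.02035429e-01],
       [ 1.18479572e-03, -2.35384824e-01,  9.71901528e-01,
        -1.57163369e+02],
       [ 0.00000000e+00,  0.00000000e+00,  0.00000000e+00,
         1.00000000e+00]])}
scene table z -0.48461670725930617
side table z 0.6069399331682916
scene bin,holder,lid,glove,gel,tape [[ 581.40597537 -199.23525254   42.        ]] [[561.72875026 200.82420762   0.        ]] [[581.95458391 -55.25354916  42.        ]] [[ 761.83699132   40.0263893     0.        ]
 [ 728.57649007 -246.08289007    0.        ]
 [ 723.0730788   287.70090923    0.        ]]
side [[ 570.80351418 -194.51518361   42.        ]] [[5.70133081e+02 1.92790781e+02 1.13686838e-13]] [[579.13755436 -54.18916885  42.        ]] [[ 763.96063708   46.50705608    0.        ]
 [ 720.45983113 -246.33162787    0.        ]
 [ 723.08930436  293.76012347    0.        ]]
```

View pics/h.png

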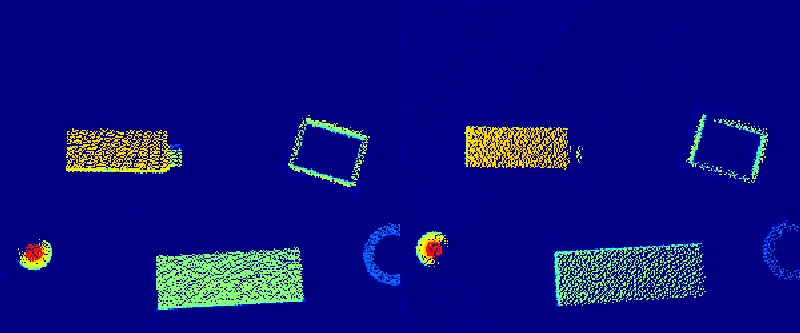

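View pics/b.png

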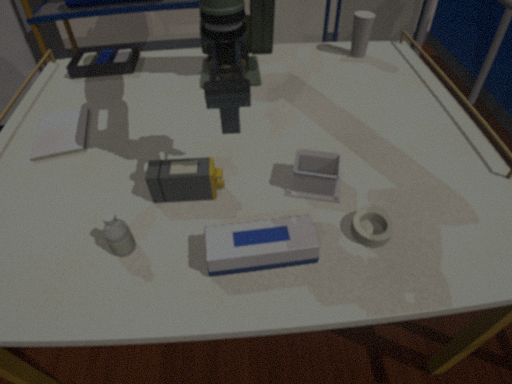

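The height maps show the bin lying along y with its lid toward +y (picture px 150–222, row 180), and the holder at about (316,180), turned slightly. I'll fit both next.

```bash
python3 - <<'E'
from h import *
for n in ['scene','side']:
    f=np.load(f'/tmp/{n}.npz'); q=cloud(cam(n),f['D']).reshape(-1,3); q=q[np.isfinite(q[:,0])]
    b=q[(abs(q[:,0]-575)<70)&(q[:,1]>-220)&(q[:,1]<-15)]
    t=b[(b[:,2]>76)&(b[:,2]<95)]; print(n,'bin top z',np.median(t[:,2]),cv2.minAreaRect(t[:,:2].astype(np.float32)))
    print(' robust y',np.percentile(t[:,1],[.5,99.5]),'x',np.percentile(t[:,0],[.5,99.5]))
    C=t[:,:2]-t[:,:2].mean(0); u=np.linalg.svd(C,full_matrices=False)[2][0]; print(' axis deg',np.degrees(np.arctan2(u[1],u[0])))
    hh=q[(abs(q[:,0]-565)<75)&(abs(q[:,1]-195)<75)]
    t=hh[(hh[:,2]>64)&(hh[:,2]<85)]; print(' holder rim',len(t),np.median(t[:,2]),cv2.minAreaRect(t[:,:2].astype(np.float32)))
E
```

```text
scene bin top z 83.26640539535293 ((575.8014526367188, -123.70845031738281), (155.12289428710938, 63.878143310546875), 88.71551513671875)
 robust y [-199.95925594  -46.68402444] x [544.33304944 607.4739323 ]
 axis deg -91.25989312619821
 holder rim 423 69.91335915421882 ((575.8966064453125, 193.08795166015625), (106.1677474975586, 87.84383392333984), 73.43877410888672)
side bin top z 84.49378821819596 ((571.03125, -123.00065612792969), (157.9298553466797, 60.37458801269531), 88.9620361328125)
 robust y [-201.11593816  -48.58765389] x [540.60861469 601.07293369]
 axis deg -91.07990789232457
 holder rim 275 70.84844131203067 ((570.9619140625, 193.47979736328125), (111.28011322021484, 84.25740051269531), 74.04133605957031)
```

Request:
arm_command(
  motion=[
    {"offset": [-0.035, 0, 0], "spin": 0.02},
    {"offset": [-0.035, 0, 0.0], "spin": 0},
    {"offset": [0, 0, 0], "spin": 0},
    {"offset": [0, 0, 0], "spin": 0},
  ],
  jaw=0.0912,
  newtons=6,
)

```text
time_s: 1.4
ee_pos: [574.3, -69.6, 227.9]
ee_rot: [180.0, -0.0, 88.8]
force: [-0.3, 0.3, -0.1]
gripper_width: 91.4
gripper_force: 0.0
```

```bash
python3 - <<'E'
from h import *
c=cam('wrist'); im,D=env.grab_frame('wrist'); s=env.state(); print(s['time_s'],s['ee_pos'],s['ee_rot'])
P=cloud(c,D); cv2.imwrite('pics/w1.png',im)
q=P.reshape(-1,3); q=q[np.isfinite(q[:,0])]; t=q[(abs(q[:,2]-84)<6)&(abs(q[:,0]-574)<60)&(q[:,1]<-15)]
print(np.median(t[:,2]),cv2.minAreaRect(t[:,:2].astype(np.float32)),np.percentile(t[:,0],[1,99]),np.percentile(t[:,1],[1,99]))
for t in ['bin','bin_lid']: print(t,env.pinpoint('wrist',t)[:1])
E
```

```text
1.45 [574.29729558 -69.35146542 227.95606106] [ 1.79999708e+02 -2.74367097e-02  8.88723786e+01]
84.64234502625175 ((572.67333984375, -123.70498657226562), (154.66798400878906, 60.1126594543457), 89.1387710571289) [543.36735369 602.71109975] [-192.74154311  -47.86566607]
bin [{'location': [258.3, 275.9], 'score': 0.69}]
bin_lid [{'location': [255.4, 160.9], 'score': 0.83}]
```

View pics/w1.png

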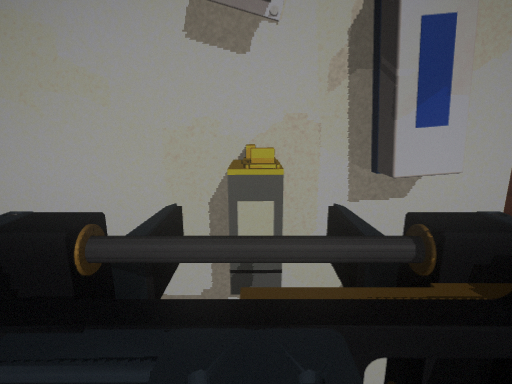

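The wrist view shows the bin (columns 228–283, lid edge row 170) centred between the fingers with its lid toward +y. Descending.

Request:
arm_command(
  motion=[
    {"offset": [0, -0.001, 0.055], "spin": 0},
    {"offset": [0, 0, 0.055], "spin": 0},
    {"offset": [0, 0, 0.05], "spin": 0},
    {"offset": [0, 0, 0.031], "spin": 0},
    {"offset": [0, 0, 0], "spin": 0},
  ],
)

```text
time_s: 2.17
ee_pos: [571.6, -69.0, 34.8]
ee_rot: [-179.7, -0.0, 88.9]
force: [0.2, -0.0, -0.1]
gripper_width: 90.9
gripper_force: 0.0
```

Request:
arm_command(
  motion=[
    {"offset": [0, 0, 0], "spin": 0},
    {"offset": [0, 0, 0], "spin": 0},
    {"offset": [0, 0, 0], "spin": 0},
    {"offset": [0, 0, 0], "spin": 0},
    {"offset": [0, 0, 0], "spin": 0},
  ],
  jaw=0.05,
  newtons=6,
)

```text
time_s: 2.8
ee_pos: [574.2, -70.0, 38.1]
ee_rot: [179.9, 0.0, 88.9]
force: [0.5, 0.4, 5.8]
gripper_width: 59.9
gripper_force: 6.0
```

Request:
arm_command(
  motion=[
    {"offset": [-0.006, 0, -0.016], "spin": 0},
    {"offset": [-0.009, 0, -0.016], "spin": 0},
    {"offset": [-0.0105, 0, -0.014], "spin": 0},
    {"offset": [-0.0125, 0, -0.013], "spin": 0},
    {"offset": [0, 0, 0], "spin": 0},
  ],
)

```text
time_s: 3.42
ee_pos: [573.7, -109.5, 97.5]
ee_rot: [179.8, 0.1, 88.8]
force: [1.6, 0.4, 1.2]
gripper_width: 59.9
gripper_force: 6.0
```

```bash
python3 - <<'E'
from h import *
im,D=env.grab_frame('scene'); s=env.state(); print(s['time_s'],s['ee_pos'],s['force'],s['gripper_width'],s['gripper_force'])
a=im[80:280,80:380]; im2,D2=env.grab_frame('side')
cv2.imwrite('pics/c.png',np.hstack([cv2.resize(a,(400,267)),cv2.resize(im2[150:350,150:450],(400,267))]))
E
```

```text
3.475 [ 573.69835603 -108.84126802   97.02610156] [2.14039174 0.74056688 0.03239803] 59.95730934949532 6.000306230562273
```

View pics/c.png

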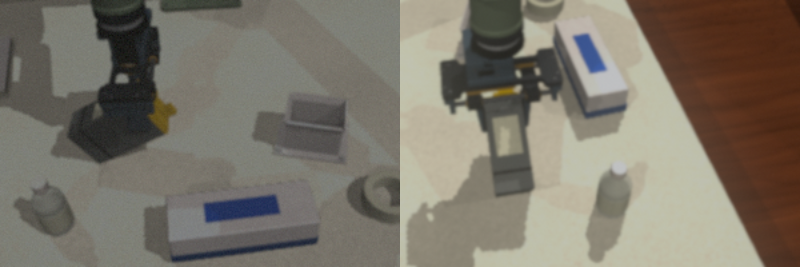

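The bin is tipped about 30° with its bottom edge on the table, in the scene crop (lid at px 160,110). Continue the arc.

Request:
arm_command(
  motion=[
    {"offset": [-0.014, 0, -0.011], "spin": 0},
    {"offset": [-0.015, 0, -0.009], "spin": 0},
    {"offset": [-0.016, 0, -0.007], "spin": 0},
    {"offset": [-0.017, 0, -0.005], "spin": 0},
    {"offset": [0, 0, 0], "spin": 0},
  ],
)

```text
time_s: 4.15
ee_pos: [571.4, -171.6, 128.3]
ee_rot: [179.9, 0.0, 88.7]
force: [-0.1, 0.4, -3.0]
gripper_width: 60.6
gripper_force: 6.0
```

Request:
arm_command(
  motion=[
    {"offset": [-0.0175, 0, -0.003], "spin": 0},
    {"offset": [-0.0175, 0, 0], "spin": 0},
    {"offset": [-0.0175, 0, 0.002], "spin": 0},
    {"offset": [-0.016, 0, 0.004], "spin": 0},
    {"offset": [0, 0, 0], "spin": 0},
  ],
)

```text
time_s: 4.78
ee_pos: [569.5, -239.7, 124.2]
ee_rot: [-179.9, -0.0, 88.7]
force: [0.7, 0.9, -2.4]
gripper_width: 60.1
gripper_force: 6.0
```

```bash
python3 - <<'E'
from h import *
im,D=env.grab_frame('scene'); s=env.state(); print(s['time_s'],s['ee_pos'],s['force'],s['gripper_width'],s['gripper_force'])
a=im[80:280,80:380]; im2,D2=env.grab_frame('side')
np.savez('/tmp/up.npz',D=D,D2=D2)
cv2.imwrite('pics/d.png',np.hstack([cv2.resize(a,(400,267)),cv2.resize(im2[184:384,100:400],(400,267))]))
E
```

```text
4.825 [ 569.57988787 -238.86387417  124.39210832] [-0.43074014  0.19937598 -3.84790278] 60.02555061330168 5.9999838774092495
```

View pics/d.png

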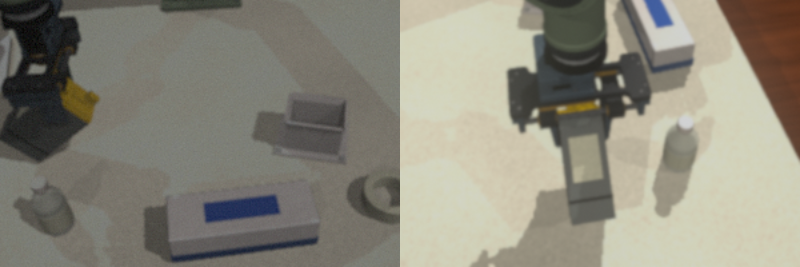

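It shows the bin held tilted about 30–40° and lifted (lid px 80,100 in the left half): pad friction stopped the swing. I'll ease the grip so it swings down.

Request:
arm_command(
  motion=[
    {"offset": [0, 0, -0.003], "spin": 0},
    {"offset": [0, 0, 0], "spin": 0},
    {"offset": [0, 0, 0], "spin": 0},
    {"offset": [0, 0, 0], "spin": 0},
  ],
  newtons=3,
)

```text
time_s: 5.38
ee_pos: [570.2, -238.1, 128.6]
ee_rot: [179.9, -0.0, 88.9]
force: [-1.1, 1.5, 2.1]
gripper_width: 60.0
gripper_force: 3.0
```

```bash
cat > tilt.py <<'E'
from h import *
s=env.state(); print(s['time_s'],s['ee_pos'],s['force'],s['gripper_width'],s['gripper_force'])
ey=s['ee_pos']
# side face (+x world face of bin, seen by scene): outline in y-z
im,D=env.grab_frame('scene'); q=cloud(cam('scene'),D).reshape(-1,3); q=q[np.isfinite(q[:,0])]
t=q[(abs(q[:,0]-ey[0]-30)<9)&(q[:,1]<ey[1]+140)&(q[:,1]>ey[1]-160)&(q[:,2]<ey[2]+60)&(q[:,2]>2.5)]
cl=im
B=np.zeros((100,160),np.uint8)
B[np.clip((t[:,2]/2).astype(int),0,99),np.clip(((t[:,1]-ey[1]+160)/2).astype(int),0,159)]=255
cv2.imwrite('/tmp/B.png',B[::-1])
print(len(t), cv2.minAreaRect(t[t[:,2]<ey[2]-25][:,1:].astype(np.float32)))
for z in range(5,180,10):
    r=t[abs(t[:,2]-z)<5]
    if len(r): print(z,len(r),np.percentile(r[:,1],[2,98]).round())
E
python3 tilt.py
```

```text
5.375 [ 570.2160468  -238.08551494  128.64152137] [-1.10768427  1.45233072  2.11269766] 59.95505141066353 2.9998739350958203
1606 ((-270.6712646484375, 53.08732223510742), (172.88441467285156, 100.95223236083984), 0.08912589401006699)
5 24 [-345. -186.]
15 36 [-298. -264.]
25 61 [-307. -259.]
35 85 [-319. -250.]
45 108 [-332. -240.]
55 132 [-337. -234.]
65 141 [-333. -224.]
75 156 [-323. -218.]
85 156 [-314. -209.]
95 159 [-306. -199.]
105 155 [-298. -190.]
115 131 [-293. -183.]
125 117 [-283. -186.]
135 78 [-274. -197.]
145 47 [-267. -209.]
155 15 [-223. -214.]
165 5 [-223. -217.]
```

θ is now about 48° (bottom edge 10 mm up, its side edge running from y=-259,z=25 to y=-190,z=105). A sideways shake should ratchet it towards hanging.

Request:
arm_command(
  motion=[
    {"offset": [0.05, 0, -0.006], "spin": 0},
    {"offset": [-0.05, 0, 0], "spin": 0},
    {"offset": [0.05, 0, 0], "spin": 0},
    {"offset": [-0.05, 0, 0], "spin": 0},
    {"offset": [0, 0, 0], "spin": 0},
  ],
)

```text
time_s: 6.05
ee_pos: [570.5, -240.9, 134.3]
ee_rot: [179.9, 0.2, 88.8]
force: [-0.6, -0.8, 0.8]
gripper_width: 60.1
gripper_force: 3.0
```

```bash
python3 tilt.py
```

```text
6.05 [ 570.47571108 -240.85199277  134.27483952] [-0.59855069 -0.79295092  0.76231959] 60.08755627005627 2.999601817864459
1646 ((-258.8614807128906, 55.82691192626953), (151.1320343017578, 106.59557342529297), 0.009195905178785324)
5 23 [-323. -194.]
15 58 [-267. -217.]
25 93 [-291. -213.]
35 95 [-296. -210.]
45 110 [-292. -206.]
55 116 [-288. -203.]
65 122 [-285. -199.]
75 121 [-282. -197.]
85 128 [-278. -192.]
95 133 [-274. -189.]
105 129 [-269. -185.]
115 104 [-267. -181.]
125 101 [-266. -176.]
135 89 [-225. -175.]
145 119 [-225. -172.]
155 81 [-225. -189.]
165 23 [-226. -210.]
175 1 [-226. -226.]
```

Tilt is now about 20° off vertical and the grip has shifted in the bin (x≈-26, z≈115). Lowering onto the bottom +x edge will square it up.

Request:
arm_command(
  motion=[
    {"offset": [0, 0, 0.006], "spin": 0},
    {"offset": [0, 0, 0.005], "spin": 0},
    {"offset": [0, 0, 0.004], "spin": 0},
    {"offset": [0, 0, 0.003], "spin": 0},
    {"offset": [0, 0, 0], "spin": 0},
  ],
)

```text
time_s: 6.72
ee_pos: [570.4, -238.3, 115.6]
ee_rot: [179.9, -0.0, 88.9]
force: [1.8, -1.0, 0.6]
gripper_width: 60.0
gripper_force: 3.0
```

```bash
python3 tilt.py
```

```text
6.725 [ 570.39973851 -238.34418595  115.63982823] [ 1.82418197 -0.95666447  0.58463839] 60.04805290005495 3.0019464093857096
1473 ((-262.94342041015625, 46.58405303955078), (171.86648559570312, 88.01795959472656), 0.03926777467131615)
5 28 [-317. -186.]
15 53 [-270. -217.]
25 95 [-296. -216.]
35 109 [-296. -210.]
45 99 [-291. -208.]
55 117 [-289. -205.]
65 122 [-284. -200.]
75 118 [-282. -198.]
85 122 [-279. -195.]
95 108 [-276. -191.]
105 86 [-273. -186.]
115 84 [-270. -184.]
125 86 [-267. -181.]
135 84 [-262. -176.]
145 96 [-221. -174.]
155 66 [-220. -187.]
```

The bin already stands on its bottom edge and the grip slid along it. It leans only 20°, inside the tip-back angle, so I'll swing its top toward -y and let go.

Request:
arm_command(
  motion=[
    {"offset": [-0.008, 0, -0.002], "spin": 0},
    {"offset": [-0.009, 0, -0.001], "spin": 0},
    {"offset": [-0.009, 0, 0], "spin": 0},
    {"offset": [-0.009, 0, 0], "spin": 0},
    {"offset": [0, 0, 0], "spin": 0},
  ],
)

```text
time_s: 7.4
ee_pos: [569.0, -274.3, 118.7]
ee_rot: [-180.0, -0.0, 88.8]
force: [0.3, 0.4, -4.2]
gripper_width: 59.9
gripper_force: 3.0
```

```bash
python3 tilt.py
```

```text
7.4 [ 569.04391881 -274.29354867  118.74807677] [ 0.30426833  0.37206762 -4.15116303] 59.919922385639616 2.999949414256662
1498 ((-277.60418701171875, 48.192691802978516), (91.0505599975586, 146.3663787841797), 89.97240447998047)
5 20 [-326. -208.]
15 47 [-302. -252.]
25 92 [-326. -251.]
35 104 [-334. -247.]
45 103 [-330. -244.]
55 112 [-326. -240.]
65 119 [-323. -239.]
75 126 [-319. -235.]
85 117 [-316. -231.]
95 114 [-313. -228.]
105 91 [-309. -226.]
115 86 [-305. -221.]
125 81 [-305. -218.]
135 81 [-302. -215.]
145 95 [-258. -211.]
155 90 [-258. -216.]
165 20 [-260. -241.]
```

Request:
arm_command(
  motion=[
    {"offset": [0, 0, 0.004], "spin": 0},
    {"offset": [0, 0, 0.003], "spin": 0},
    {"offset": [0, 0, 0], "spin": 0},
  ],
)

```text
time_s: 7.82
ee_pos: [569.5, -273.6, 112.6]
ee_rot: [179.9, 0.1, 88.9]
force: [-1.6, -2.1, 3.4]
gripper_width: 60.3
gripper_force: 3.0
```

Request:
arm_command(
  motion=[
    {"offset": [0, 0, 0], "spin": 0},
    {"offset": [0, 0, 0], "spin": 0},
    {"offset": [0, 0, -0.01], "spin": 0},
    {"offset": [0, 0, -0.02], "spin": 0},
    {"offset": [0, 0, -0.02], "spin": 0},
  ],
  jaw=0.0912,
)

```text
time_s: 8.45
ee_pos: [569.4, -273.4, 163.0]
ee_rot: [180.0, -0.0, 88.9]
force: [0.0, -0.3, 0.2]
gripper_width: 91.3
gripper_force: 0.0
```

Request:
arm_command(
  motion=[
    {"offset": [0, 0, -0.04], "spin": 0},
    {"offset": [0, 0, -0.04], "spin": 0},
    {"offset": [0, 0, -0.02], "spin": 0},
    {"offset": [0, 0, 0], "spin": 0},
    {"offset": [0, 0, 0], "spin": 0},
  ],
)

```text
time_s: 9.07
ee_pos: [568.7, -273.1, 261.0]
ee_rot: [-179.9, -0.0, 88.9]
force: [0.3, -0.2, 0.1]
gripper_width: 90.9
gripper_force: 0.0
```

```bash
python3 tilt.py;python3 - <<'E'
from h import *
im,D=env.grab_frame('scene'); c=cam('wrist'); im2,D2=env.grab_frame('wrist'); s=env.state(); print(s['ee_pos'],s['ee_rot'])
cv2.imwrite('pics/e.png',np.hstack([cv2.resize(im[60:260,40:340],(400,267)),cv2.resize(im2,(400,267))]))
q=cloud(c,D2).reshape(-1,3); q=q[np.isfinite(q[:,0])]; np.save('/tmp/q.npy',q)
t=q[(abs(q[:,2]-150)<6)]; print(cv2.minAreaRect(t[:,:2].astype(np.float32)))
for t in ['bin_lid','lock_knob','shutter_fin']: print(t,env.pinpoint('wrist',t)[:1],[atz(c,[p['location']],150 if t=='bin_lid' else 163) for p in env.pinpoint('wrist',t)[:1]])
E
```

```text
9.075 [ 568.74357136 -273.14226994  260.99228772] [ 0.34710548 -0.1598693   0.09782777] 90.94837651868495 0.0
1959 ((-256.08428955078125, 86.70559692382812), (168.18695068359375, 172.9846954345703), 89.97799682617188)
5 80 [-339. -202.]
15 104 [-337. -256.]
25 106 [-338. -256.]
35 110 [-339. -256.]
45 101 [-339. -256.]
55 105 [-339. -256.]
65 122 [-341. -257.]
75 125 [-338. -257.]
85 119 [-339. -257.]
95 132 [-337. -256.]
105 128 [-339. -257.]
115 132 [-339. -257.]
125 141 [-340. -257.]
135 135 [-337. -256.]
145 162 [-338. -255.]
155 141 [-335. -260.]
165 13 [-327. -318.]
175 3 [-321. -317.]
[ 568.77418453 -273.17121535  260.5677632 ] [-1.79872318e+02 -6.57048716e-02  8.88557245e+01]
((568.2035522460938, -286.1507568359375), (60.640254974365234, 60.180721282958984), 89.2052001953125)
bin_lid [{'location': [253.7, 217.7], 'score': 0.66}] [array([[ 565.98680288, -298.08012543,  150.        ]])]
lock_knob [{'location': [253.6, 194.8], 'score': 0.73}] [array([[ 566.50924331, -271.5211458 ,  163.        ]])]
shutter_fin [{'location': [263.9, 246.2], 'score': 0.62}] [array([[ 575.42480728, -322.73785609,  163.        ]])]
```

View pics/e.png

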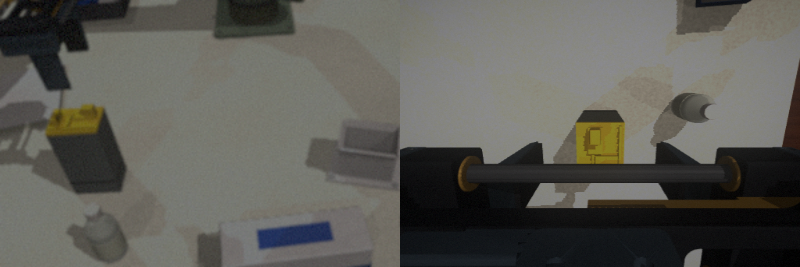

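The bin stands upright (lid yellow at px 75,125 left; its outline is vertical, y -339…-256). Regrasping centrally from above.

Request:
arm_command(
  motion=[
    {"offset": [-0.0245, 0, 0.02], "spin": 0},
    {"offset": [0, 0, 0.05], "spin": 0},
    {"offset": [0, 0, 0.045], "spin": 0},
    {"offset": [0, 0, 0.028], "spin": 0},
    {"offset": [0, 0, 0], "spin": 0},
  ],
  jaw=0.0912,
)

```text
time_s: 10.15
ee_pos: [566.7, -298.1, 115.3]
ee_rot: [-179.6, -0.2, 88.8]
force: [-0.1, -0.0, 0.4]
gripper_width: 91.5
gripper_force: 0.0
```

Request:
arm_command(
  motion=[
    {"offset": [0, 0, 0], "spin": 0},
    {"offset": [0, 0, 0], "spin": 0},
    {"offset": [0, 0, 0], "spin": 0},
    {"offset": [0, 0, 0], "spin": 0},
    {"offset": [0, 0, 0], "spin": 0},
  ],
  jaw=0.05,
  newtons=25,
)

```text
time_s: 10.78
ee_pos: [569.1, -298.2, 120.0]
ee_rot: [179.9, 0.1, 88.9]
force: [-0.6, -0.5, 5.2]
gripper_width: 59.9
gripper_force: 25.0
```

Request:
arm_command(
  motion=[
    {"offset": [0, 0, -0.02], "spin": 0},
    {"offset": [0, 0, -0.04], "spin": 0},
    {"offset": [0, 0, -0.04], "spin": 0},
    {"offset": [0.02, 0, 0], "spin": 0},
    {"offset": [0.03, 0, 0], "spin": 0},
  ],
)

```text
time_s: 11.4
ee_pos: [568.7, -246.5, 216.8]
ee_rot: [-179.8, -0.1, 88.8]
force: [0.1, 0.5, -4.2]
gripper_width: 59.9
gripper_force: 25.0
```

Request:
arm_command(
  motion=[
    {"offset": [0.045, 0, 0], "spin": 0},
    {"offset": [0.05, 0, 0], "spin": 0},
    {"offset": [0.05, 0, 0], "spin": 0},
    {"offset": [0.05, 0, 0], "spin": 0},
    {"offset": [0.045, 0, 0], "spin": 0},
  ],
)

```text
time_s: 12.02
ee_pos: [572.4, -5.0, 216.2]
ee_rot: [-179.7, -0.0, 88.9]
force: [1.2, -0.3, -2.9]
gripper_width: 59.8
gripper_force: 25.0
```

Request:
arm_command(
  motion=[
    {"offset": [0.04, 0, 0], "spin": 0},
    {"offset": [0.02, 0, 0], "spin": 0},
    {"offset": [0, 0, 0], "spin": 0},
    {"offset": [0, 0, 0], "spin": 0},
    {"offset": [0, 0, 0], "spin": 0},
  ],
)

```text
time_s: 12.65
ee_pos: [575.7, 50.8, 218.8]
ee_rot: [-180.0, 0.0, 88.8]
force: [0.9, -0.3, -4.0]
gripper_width: 59.8
gripper_force: 25.0
```

```bash
cat > look.py <<'E'
from h import *
import sys
c=cam('wrist'); im,D=env.grab_frame('wrist'); s=env.state(); print(s['time_s'],s['ee_pos'],s['ee_rot'],s['force'])
cv2.imwrite(sys.argv[1],im)
q=cloud(c,D).reshape(-1,3); q=q[np.isfinite(q[:,0])]
h=q[(abs(q[:,0]-573)<75)&(abs(q[:,1]-193)<75)]
t=h[(h[:,2]>66)&(h[:,2]<80)]; print('rim',len(t),np.percentile(t[:,2],[5,50,95]),cv2.minAreaRect(t[:,:2].astype(np.float32)))
t=h[(h[:,2]>2.5)&(h[:,2]<9)]; print('floor/plate',len(t),cv2.minAreaRect(t[:,:2].astype(np.float32)))
print(env.pinpoint('wrist','holder')[:2], [atz(c,[p['location']],0) for p in env.pinpoint('wrist','holder')[:2]])
E
python3 look.py pics/f.png
```

```text
12.7 [575.7519288   50.83135469 218.88667577] [-1.79997740e+02  1.88743696e-02  8.87626236e+01] [-0.21045663 -0.05997779 -3.64878613]
rim 1996 [66.70038103 72.104804   74.07929675] ((572.2058715820312, 190.11105346679688), (102.3248062133789, 83.86817169189453), 73.98078155517578)
floor/plate 5828 ((572.0885009765625, 184.65306091308594), (134.26280212402344, 145.30096435546875), 87.30845642089844)
[{'location': [251.1, 57.1], 'score': 0.67}] [array([[573.08051274, 194.5201531 ,   0.        ]])]
```

View pics/f.png

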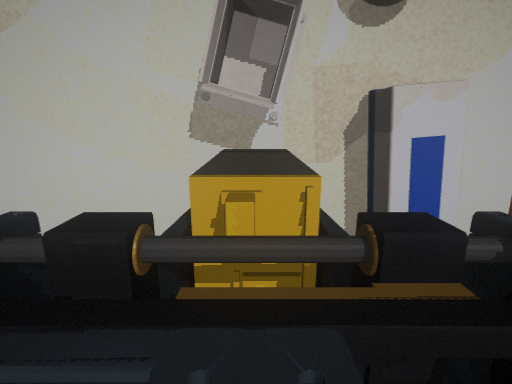

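Holder rim seen at the top (columns 200–300), cut off by the picture edge. I'll line up along the holder's own x axis, a bit further back, and look again.

Request:
arm_command(
  motion=[
    {"offset": [-0.011, -0.025, 0], "spin": 0},
    {"offset": [-0.011, -0.025, 0], "spin": 0},
    {"offset": [0, 0, 0], "spin": 0.13},
    {"offset": [0, 0, 0], "spin": 0.13},
    {"offset": [0, 0, 0], "spin": 0},
  ],
)

```text
time_s: 13.42
ee_pos: [525.3, 30.6, 219.2]
ee_rot: [180.0, -0.0, 74.0]
force: [0.4, 0.1, -2.6]
gripper_width: 59.8
gripper_force: 25.0
```

```bash
cat >> look.py <<'E'
p=np.array(s['ee_pos']); Rt=R.from_euler('xyz',s['ee_rot'],degrees=True).as_matrix()
L=(q-p)@Rt
t=h[(h[:,2]>66)&(h[:,2]<80)]; T=(t-p)@Rt
print('rim in tool',cv2.minAreaRect(T[:,:2].astype(np.float32)),np.percentile(T[:,0],[.5,99.5]),np.percentile(T[:,1],[.5,99.5]))
b=L[(abs(L[:,2]+30)<6)&(abs(L[:,0])<60)&(abs(L[:,1])<34)]; print('lid tool',len(b),np.median(b[:,2]),np.percentile(b[:,0],[1,99.5]),np.percentile(b[b[:,0]>22][:,1],[.5,99.5]))
e=b[b[:,0]>20]; 
ys=np.arange(-26,27,4); fr=[np.percentile(b[abs(b[:,1]-y)<2][:,0],98) for y in ys]; print('front edge fit',np.polyfit(ys,fr,1))
E
python3 look.py pics/g.png
```

```text
13.475 [525.34062171  30.67892962 219.09768555] [ 1.79980142e+02 -2.86792989e-03  7.40541254e+01] [ 0.27840591  0.41017024 -2.87701417]
rim 1488 [66.87750816 72.12132619 74.15986965] ((567.0810546875, 172.19932556152344), (64.35262298583984, 83.96448516845703), 73.90421295166016)
floor/plate 5016 ((572.3880615234375, 180.28030395507812), (122.74590301513672, 151.01878356933594), 88.5755844116211)
[{'location': [257.7, 28.1], 'score': 0.94}] [array([[576.16598415, 198.5411625 ,   0.        ]])]
rim in tool ((147.5347900390625, 1.2030715942382812), (64.35228729248047, 83.96440124511719), 0.1498783826828003) [115.53923865 178.57312825] [-40.51904189  42.92647579]
lid tool 9780 -30.775744676231973 [-12.64495032  41.8598672 ] [-30.42051252  29.0607243 ]
front edge fit [-6.75591511e-04  4.17288089e+01]
```

Rim now in tool axes: centre at x≈169.5, y≈1.2, aligned to 0.15°; the bin sits -0.3, -0.7 in the grip. Going over the holder.

Request:
arm_command(
  motion=[
    {"offset": [0.045, 0.0016, 0], "spin": 0},
    {"offset": [0.045, 0, 0], "spin": 0},
    {"offset": [0.045, 0, 0], "spin": 0},
    {"offset": [0.0345, 0, 0], "spin": 0},
    {"offset": [0, 0, 0], "spin": 0},
  ],
)

```text
time_s: 14.2
ee_pos: [574.2, 195.8, 218.4]
ee_rot: [-180.0, -0.0, 74.2]
force: [-0.6, -1.2, -3.6]
gripper_width: 60.0
gripper_force: 25.0
```

Request:
arm_command(
  motion=[
    {"offset": [0, 0, 0.01], "spin": 0},
    {"offset": [0, 0, 0], "spin": 0},
    {"offset": [0, 0, 0], "spin": 0},
  ],
)

```text
time_s: 14.58
ee_pos: [573.6, 192.6, 208.9]
ee_rot: [-180.0, 0.0, 73.9]
force: [-0.9, 0.4, -2.6]
gripper_width: 59.6
gripper_force: 25.0
```

Request:
arm_command(
  motion=[
    {"offset": [0.0005, 0, 0.01], "spin": 0},
    {"offset": [0, 0, 0.01], "spin": 0},
    {"offset": [0, 0, 0.008], "spin": 0},
    {"offset": [0, 0, 0.008], "spin": 0},
    {"offset": [0, 0, 0], "spin": 0},
  ],
)

```text
time_s: 15.2
ee_pos: [573.4, 193.8, 172.0]
ee_rot: [-179.9, 0.1, 74.0]
force: [0.3, -0.0, -3.9]
gripper_width: 60.0
gripper_force: 25.0
```

Request:
arm_command(
  motion=[
    {"offset": [0, 0, 0.012], "spin": 0},
    {"offset": [0, 0, 0.012], "spin": 0},
    {"offset": [0, 0, 0.012], "spin": 0},
    {"offset": [0, 0, 0.008], "spin": 0},
    {"offset": [0, 0, 0], "spin": 0},
  ],
)

```text
time_s: 15.82
ee_pos: [573.4, 193.8, 128.0]
ee_rot: [-179.9, 0.1, 74.0]
force: [0.2, -0.7, -3.0]
gripper_width: 59.6
gripper_force: 25.0
```

Request:
arm_command(
  motion=[
    {"offset": [0, 0, 0.002], "spin": 0},
    {"offset": [0, 0, 0.002], "spin": 0},
    {"offset": [0, 0, 0], "spin": 0},
  ],
)

```text
time_s: 16.2
ee_pos: [573.9, 193.9, 125.0]
ee_rot: [180.0, -0.0, 74.0]
force: [0.6, -0.4, -3.0]
gripper_width: 60.1
gripper_force: 25.0
```

Not yet in contact; a little lower, then release and rise.

Request:
arm_command(
  motion=[
    {"offset": [0, 0, 0.001], "spin": 0},
    {"offset": [0, 0, 0], "spin": 0},
  ],
)

```text
time_s: 16.45
ee_pos: [574.0, 194.0, 124.2]
ee_rot: [180.0, -0.0, 74.0]
force: [-0.2, 0.5, -1.6]
gripper_width: 59.8
gripper_force: 25.0
```

Request:
arm_command(
  motion=[
    {"offset": [0, 0, 0], "spin": 0},
    {"offset": [0, 0, 0], "spin": 0},
    {"offset": [0, 0, 0], "spin": 0},
    {"offset": [0, 0, 0], "spin": 0},
    {"offset": [0, 0, -0.03], "spin": 0},
  ],
  jaw=0.0912,
)

```text
time_s: 17.08
ee_pos: [572.3, 193.5, 152.0]
ee_rot: [-179.7, 0.2, 74.0]
force: [-0.5, 0.1, 0.8]
gripper_width: 91.3
gripper_force: 0.0
```

Request:
arm_command(
  motion=[
    {"offset": [-0.03, 0, -0.05], "spin": 0},
    {"offset": [-0.03, 0, -0.05], "spin": 0},
    {"offset": [0, 0, 0], "spin": 0},
    {"offset": [0, 0, 0], "spin": 0},
  ],
)

```text
time_s: 17.58
ee_pos: [556.9, 136.3, 253.5]
ee_rot: [-180.0, 0.0, 73.9]
force: [0.6, -0.8, -0.9]
gripper_width: 91.6
gripper_force: 0.0
```

```bash
cat > lid.py <<'E'
from h import *
import sys
c=cam('wrist'); im,D=env.grab_frame('wrist'); s=env.state(); print(s['time_s'],s['ee_pos'],s['ee_rot'],s['force'])
cv2.imwrite(sys.argv[1],im)
p=np.array(s['ee_pos']); Rt=R.from_euler('xyz',s['ee_rot'],degrees=True).as_matrix()
q=cloud(c,D).reshape(-1,3); q=q[np.isfinite(q[:,0])]; L=(q-p)@Rt
A=q[(abs(q[:,0]-573)<70)&(abs(q[:,1]-193)<70)]
print('z hist',np.histogram(A[:,2],bins=np.arange(60,190,5)))
def rect(lo,hi,n):
    t=A[(A[:,2]>lo)&(A[:,2]<hi)]
    if len(t)<5: print(n,len(t)); return
    T=(t-p)@Rt; print(n,len(t),np.median(t[:,2]),'world',cv2.minAreaRect(t[:,:2].astype(np.float32)),'tool',T[:,:2].min(0),T[:,:2].max(0))
rect(145,162,'lid'); rect(171,180,'fins')
t=A[(A[:,2]>170)&(A[:,2]<180)]; T=((t-p)@Rt)[:,:2].astype(np.float32)
if len(T)>10:
    lab=cv2.partition(T,10)[1] if False else None
    M=np.zeros((200,200),np.uint8); ij=((T-T.mean(0))+100).astype(int); M[np.clip(ij[:,0],0,199),np.clip(ij[:,1],0,199)]=1
    M=cv2.dilate(M,np.ones((3,3),np.uint8)); n,la,st,ce=cv2.connectedComponentsWithStats(M)
    for k in range(1,n):
        if st[k,4]>30:
            U=T[la[np.clip(ij[:,0],0,199),np.clip(ij[:,1],0,199)]==k]; print(' block tool x',np.percentile(U[:,0],[2,98]).round(1),'y',np.percentile(U[:,1],[2,98]).round(1))
for n in ['lock_knob','shutter_fin']:
    for d in env.pinpoint('wrist',n)[:1]: W=atz(c,[d['location']],167)[0]; print(n,d['score'],W,'tool',(W-p)@Rt)
E
python3 lid.py pics/k.png
```

```text
17.625 [556.6321245  136.48592575 252.5751729 ] [-1.79874304e+02  5.09291133e-02  7.39677350e+01] [ 0.16253241 -0.32537579 -0.38318994]
z hist (array([   0,    0,  318,    1,    0,    0,    0,    0,    0,    0,    0,
          0,    0,    0,    0,    0,    0,    0, 3128, 2625,  100,   39,
        232,  545,    0]), array([ 60,  65,  70,  75,  80,  85,  90,  95, 100, 105, 110, 115, 120,
       125, 130, 135, 140, 145, 150, 155, 160, 165, 170, 175, 180, 185]))
lid 5853 154.88511916054537 world ((572.7639770507812, 193.29653930664062), (83.71981811523438, 59.9978141784668), 74.10419464111328) tool [ 17.34695713 -30.04713875] [101.06817738  30.03488696]
fins 772 175.36391820980083 world ((577.41650390625, 195.29542541503906), (67.8699722290039, 25.956565856933594), 82.82608032226562) tool [ 30.50745068 -12.07131708] [94.21622002 20.73859059]
 block tool x [30.6 39.9] y [-4.3 20.5]
 block tool x [75.5 94.1] y [-11.9  -0.2]
lock_knob 0.72 [579.05784524 219.59577583 167.        ] tool [86.14693938 -1.21209074 85.50149719]
shutter_fin 0.6 [573.76133725 167.39071084 167.        ] tool [34.50955937  8.11540339 85.52693394]
```

View pics/k.png

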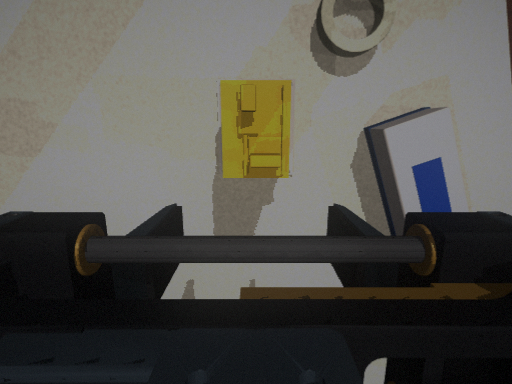

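The bin is home (lid at 154–155, knob tops 175; lid centred at the holder centre, aligned). Knob shows at (248,97), fin at (265,160). Straddle the knob and push along tool -y.

Request:
arm_command(
  motion=[
    {"offset": [0.045, -0.006, 0], "spin": 0},
    {"offset": [0.04, 0, 0], "spin": 0},
    {"offset": [0, 0, 0.03], "spin": 0},
    {"offset": [0, 0, 0], "spin": 0},
    {"offset": [0, 0, 0], "spin": 0},
  ],
  jaw=0.04,
)

```text
time_s: 18.35
ee_pos: [575.1, 219.7, 224.0]
ee_rot: [-180.0, 0.0, 74.0]
force: [-0.4, 0.6, -0.3]
gripper_width: 44.1
gripper_force: 0.0
```

Request:
arm_command(
  motion=[
    {"offset": [0, 0, 0.02], "spin": 0},
    {"offset": [0, 0, 0.02], "spin": 0},
    {"offset": [0, 0, 0.006], "spin": 0},
    {"offset": [0, 0, 0], "spin": 0},
    {"offset": [0, 0, 0], "spin": 0},
  ],
)

```text
time_s: 18.98
ee_pos: [575.6, 219.7, 179.2]
ee_rot: [179.9, -0.1, 73.9]
force: [-0.3, -0.6, 0.2]
gripper_width: 39.7
gripper_force: 0.0
```

Request:
arm_command(
  motion=[
    {"offset": [0, -0.008, 0.002], "spin": 0},
    {"offset": [0, -0.006, 0], "spin": 0},
    {"offset": [0, -0.006, 0], "spin": 0},
    {"offset": [0, -0.006, 0], "spin": 0},
    {"offset": [0, 0, 0], "spin": 0},
  ],
)

```text
time_s: 19.6
ee_pos: [549.9, 227.1, 176.4]
ee_rot: [179.9, -0.0, 74.0]
force: [1.3, -0.6, 1.1]
gripper_width: 39.9
gripper_force: 0.5
```

Request:
arm_command(
  motion=[
    {"offset": [0, -0.002, 0], "spin": 0},
    {"offset": [0, -0.001, 0], "spin": 0},
    {"offset": [0, 0, 0], "spin": 0},
    {"offset": [0, 0, 0], "spin": 0},
  ],
)

```text
time_s: 20.1
ee_pos: [547.4, 227.7, 176.1]
ee_rot: [180.0, -0.0, 74.0]
force: [1.6, -0.0, 0.6]
gripper_width: 40.2
gripper_force: 1.2
```

Request:
arm_command(
  motion=[
    {"offset": [0, -0.001, 0], "spin": 0},
    {"offset": [0, -0.001, 0], "spin": 0},
    {"offset": [0, 0, 0], "spin": 0},
    {"offset": [0, 0, 0], "spin": 0},
  ],
)

```text
time_s: 20.6
ee_pos: [545.1, 228.3, 175.9]
ee_rot: [-180.0, -0.0, 74.0]
force: [2.7, 0.3, 1.0]
gripper_width: 40.1
gripper_force: 1.0
```

```bash
python3 lid.py pics/l.png | grep -v hist
```

```text
20.65 [545.08098409 228.27468015 175.90089208] [-1.79987117e+02 -2.88918069e-03  7.39567232e+01] [2.31027834 1.09974003 1.08756427]
        114,  115,  128,  138,  132,  160,  172, 1086, 1344,  293,  159,
        196,  432,  156]), array([ 60,  65,  70,  75,  80,  85,  90,  95, 100, 105, 110, 115, 120,
       125, 130, 135, 140, 145, 150, 155, 160, 165, 170, 175, 180, 185]))
lid 2810 155.3088260363367 world ((556.7706298828125, 209.472412109375), (62.63413619995117, 80.94102478027344), 74.43799591064453) tool [-46.32410506 -24.29825344] [16.46019472 56.6513645 ]
fins 584 175.99921754177302 world ((544.3729248046875, 228.73056030273438), (34.02742004394531, 58.61470031738281), 73.91238403320312) tool [-16.75564114 -30.10163243] [17.27431635 28.51314011]
 block tool x [ 1.3 17.1] y [-29.5 -20.8]
 block tool x [ 1.3 17.1] y [ 6.5 27. ]
lock_knob 0.65 [559.42873692 224.54670288 167.        ] tool [ 0.38195948 14.82123145  8.89757892]
```

Request:
arm_command(
  motion=[
    {"offset": [0, -0.001, 0], "spin": 0},
    {"offset": [0, -0.001, 0], "spin": 0},
    {"offset": [0, 0, 0], "spin": 0},
    {"offset": [0, 0, 0], "spin": 0},
  ],
)

```text
time_s: 21.25
ee_pos: [543.1, 228.7, 175.8]
ee_rot: [-180.0, 0.0, 74.0]
force: [3.0, 1.3, 0.2]
gripper_width: 40.2
gripper_force: 1.0
```

Request:
arm_command(
  motion=[
    {"offset": [0, 0.008, 0], "spin": 0},
    {"offset": [0, 0, -0.03], "spin": 0},
    {"offset": [-0.045, 0, -0.045], "spin": 0},
    {"offset": [-0.04, 0.028, 0], "spin": 0},
    {"offset": [0, 0, 0], "spin": 0},
  ],
)

```text
time_s: 21.88
ee_pos: [554.9, 135.2, 250.5]
ee_rot: [-180.0, 0.1, 73.7]
force: [-0.4, -0.2, -0.9]
gripper_width: 40.1
gripper_force: 0.0
```

```bash
python3 lid.py pics/m.png | grep -v hist
```

```text
21.925 [554.33942971 136.6674086  249.9314575 ] [-1.79902239e+02  2.17723290e-02  7.38006805e+01] [-0.40719128  0.2908169  -0.22683876]
          0,    0,    0,    0,    0,    0,    0, 3207, 2717,  146,   30,
        247,  563,    0]), array([ 60,  65,  70,  75,  80,  85,  90,  95, 100, 105, 110, 115, 120,
       125, 130, 135, 140, 145, 150, 155, 160, 165, 170, 175, 180, 185]))
lid 6070 154.90020955677102 world ((574.9151611328125, 192.55503845214844), (84.11072540283203, 60.10012435913086), 73.84008026123047) tool [ 17.37793208 -25.7335378 ] [101.51931901  34.38010796]
fins 810 175.39869140390334 world ((574.9837036132812, 195.63748168945312), (26.63099479675293, 72.72278594970703), 2.020812511444092) tool [ 30.3682725  -15.75928685] [94.78336294 25.25994038]
 block tool x [30.5 40.5] y [-0.3 25. ]
 block tool x [75.6 94.6] y [-15.   -4.1]
lock_knob 0.73 [570.74141463 221.5967048  167.        ] tool [86.16467676 -7.80131576 82.91215266]
shutter_fin 0.94 [576.08963898 167.72213393 167.        ] tool [35.92113769 12.36448295 82.89683734]
```

The lock went only about halfway (knob at bin y≈+13.8). I'll grip the knob lightly this time and carry it across.

Request:
arm_command(
  motion=[
    {"offset": [0.045, -0.0095, 0], "spin": 0},
    {"offset": [0.04, 0, 0], "spin": 0},
    {"offset": [0, 0, 0.04], "spin": 0},
    {"offset": [0, 0, 0.02], "spin": 0},
    {"offset": [0, 0, 0], "spin": 0},
  ],
)

```text
time_s: 22.65
ee_pos: [567.2, 223.0, 187.8]
ee_rot: [-179.7, 0.2, 74.1]
force: [0.1, 0.2, 0.2]
gripper_width: 40.2
gripper_force: 0.0
```

Request:
arm_command(
  motion=[
    {"offset": [0, 0, 0.01], "spin": 0},
    {"offset": [0, 0, 0.005], "spin": 0},
    {"offset": [0, 0, 0], "spin": 0},
    {"offset": [0, 0, 0], "spin": 0},
  ],
)

```text
time_s: 23.15
ee_pos: [569.2, 222.2, 175.6]
ee_rot: [180.0, -0.0, 73.9]
force: [-0.2, 0.2, 0.2]
gripper_width: 40.0
gripper_force: 0.0
```

Request:
arm_command(
  motion=[
    {"offset": [0, 0, 0], "spin": 0},
    {"offset": [0, 0, 0], "spin": 0},
    {"offset": [0, 0, 0], "spin": 0},
    {"offset": [0, 0, 0], "spin": 0},
  ],
  jaw=0.005,
  newtons=6,
)

```text
time_s: 23.65
ee_pos: [569.3, 222.2, 175.3]
ee_rot: [179.9, -0.0, 74.0]
force: [0.7, -0.5, 0.4]
gripper_width: 12.1
gripper_force: 6.0
```

Request:
arm_command(
  motion=[
    {"offset": [0, -0.002, 0], "spin": 0},
    {"offset": [0, -0.002, 0], "spin": 0},
    {"offset": [0, -0.002, 0], "spin": 0},
    {"offset": [0, 0, 0], "spin": 0},
    {"offset": [0, 0, 0], "spin": 0},
  ],
)

```text
time_s: 24.28
ee_pos: [563.4, 224.0, 175.5]
ee_rot: [180.0, -0.0, 74.0]
force: [1.8, -0.5, 2.8]
gripper_width: 12.3
gripper_force: 6.1
```

Request:
arm_command(
  motion=[
    {"offset": [0, -0.0015, 0], "spin": 0},
    {"offset": [0, -0.0015, 0], "spin": 0},
    {"offset": [0, 0, 0], "spin": 0},
    {"offset": [0, 0, 0], "spin": 0},
  ],
)

```text
time_s: 24.78
ee_pos: [560.5, 224.8, 175.5]
ee_rot: [180.0, -0.0, 74.0]
force: [1.5, 0.1, 5.9]
gripper_width: 12.6
gripper_force: 6.2
```

The bin leans in its sleeve clearance under the push, which explains the lost travel. Pushing on to the stop.

Request:
arm_command(
  motion=[
    {"offset": [0, -0.002, 0], "spin": 0},
    {"offset": [0, -0.002, 0], "spin": 0},
    {"offset": [0, 0, 0], "spin": 0},
    {"offset": [0, 0, 0], "spin": 0},
  ],
)

```text
time_s: 25.28
ee_pos: [556.7, 225.9, 175.4]
ee_rot: [180.0, -0.0, 74.0]
force: [2.0, -0.1, 4.2]
gripper_width: 12.7
gripper_force: 6.2
```

Request:
arm_command(
  motion=[
    {"offset": [0, -0.002, 0], "spin": 0},
    {"offset": [0, -0.002, 0], "spin": 0},
    {"offset": [0, 0, 0], "spin": 0},
    {"offset": [0, 0, 0], "spin": 0},
  ],
)

```text
time_s: 25.78
ee_pos: [552.5, 227.0, 175.1]
ee_rot: [-180.0, 0.0, 74.0]
force: [2.4, 0.1, 4.0]
gripper_width: 12.8
gripper_force: 6.2
```

Request:
arm_command(
  motion=[
    {"offset": [0, -0.002, 0], "spin": 0},
    {"offset": [0, -0.002, 0], "spin": 0},
    {"offset": [0, 0, 0], "spin": 0},
    {"offset": [0, 0, 0], "spin": 0},
  ],
)

```text
time_s: 26.28
ee_pos: [549.2, 227.9, 175.1]
ee_rot: [179.9, -0.0, 74.0]
force: [5.3, -1.0, 1.7]
gripper_width: 12.7
gripper_force: 6.2
```

Request:
arm_command(
  motion=[
    {"offset": [0, -0.002, 0], "spin": 0},
    {"offset": [0, -0.001, 0], "spin": 0},
    {"offset": [0, 0, 0], "spin": 0},
    {"offset": [0, 0, 0], "spin": 0},
  ],
)

```text
time_s: 26.78
ee_pos: [548.6, 228.0, 175.2]
ee_rot: [179.7, -0.0, 74.0]
force: [9.6, -1.9, -1.0]
gripper_width: 12.9
gripper_force: 5.9
```

Stop reached (force up, no travel). Release, withdraw and check.

Request:
arm_command(
  motion=[
    {"offset": [0, 0, 0], "spin": 0},
    {"offset": [0, 0, 0], "spin": 0},
    {"offset": [0, 0.006, 0], "spin": 0},
    {"offset": [0, 0, -0.04], "spin": 0},
    {"offset": [0, 0, -0.04], "spin": 0},
  ],
  jaw=0.045,
)

```text
time_s: 27.4
ee_pos: [550.8, 227.0, 255.0]
ee_rot: [-179.8, 0.1, 74.0]
force: [0.1, 0.7, 0.2]
gripper_width: 44.9
gripper_force: 0.0
```

Request:
arm_command(
  motion=[
    {"offset": [-0.045, 0.01, 0], "spin": 0},
    {"offset": [-0.04, 0.01, 0], "spin": 0},
    {"offset": [0, 0, 0], "spin": 0},
    {"offset": [0, 0, 0], "spin": 0},
    {"offset": [0, 0, 0], "spin": 0},
  ],
)

```text
time_s: 28.02
ee_pos: [547.3, 140.9, 254.9]
ee_rot: [-180.0, -0.0, 74.0]
force: [-0.8, 0.1, 0.6]
gripper_width: 45.3
gripper_force: 0.0
```

```bash
python3 lid.py pics/n.png | grep -v hist
```

```text
28.075 [547.30754054 140.94517433 254.89474854] [-1.79967563e+02 -2.17784403e-03  7.40318949e+01] [0.63915479 0.64590115 0.14882423]
          0,    0,    0,    0,    0,    0,    0, 3146, 2527,  111,   16,
        243,  552,    0]), array([ 60,  65,  70,  75,  80,  85,  90,  95, 100, 105, 110, 115, 120,
       125, 130, 135, 140, 145, 150, 155, 160, 165, 170, 175, 180, 185]))
lid 5764 154.8561609389061 world ((575.5582885742188, 192.42483520507812), (84.15731048583984, 60.13031768798828), 73.89751434326172) tool [ 15.22960543 -17.0925535 ] [99.40420614 43.14943107]
fins 771 175.41480449781787 world ((568.1342163085938, 195.20404052734375), (25.863182067871094, 78.90779113769531), 17.087236404418945) tool [ 28.60674743 -13.44341615] [92.99799015 33.79624091]
 block tool x [28.8 38.4] y [ 8.6 33.6]
 block tool x [73.4 92.9] y [-13.3  -2.2]
lock_knob 0.79 [566.04562573 222.90936569 167.        ] tool [83.9531495  -4.48369155 87.90049215]
shutter_fin 0.95 [578.1365568  167.61009663 167.        ] tool [34.11384538 22.35365639 87.88340426]
```

Lock is across (knob at bin y≈20.8 → 15.8 mm), shutter still shut. Now close the fingers, drop in behind the fin and push along +x.

Request:
arm_command(
  motion=[
    {"offset": [0, 0.021, 0], "spin": 0},
    {"offset": [0, 0, 0.03], "spin": 0},
    {"offset": [0, 0, 0.03], "spin": 0},
    {"offset": [0, 0, 0.018], "spin": 0},
    {"offset": [0, 0, 0], "spin": 0},
  ],
  jaw=0.0,
)

```text
time_s: 28.8
ee_pos: [566.7, 134.4, 175.7]
ee_rot: [-179.8, 0.1, 74.0]
force: [-0.2, 0.3, 0.5]
gripper_width: 0.2
gripper_force: 0.0
```

Request:
arm_command(
  motion=[
    {"offset": [0.004, 0, 0], "spin": 0},
    {"offset": [0.004, 0, 0], "spin": 0},
    {"offset": [0.004, 0, 0], "spin": 0},
    {"offset": [0, 0, 0], "spin": 0},
  ],
)

```text
time_s: 29.3
ee_pos: [571.1, 145.9, 177.6]
ee_rot: [180.0, -0.0, 74.0]
force: [0.2, -0.1, -0.3]
gripper_width: 0.4
gripper_force: 0.0
```

Request:
arm_command(
  motion=[
    {"offset": [0.004, 0, 0.001], "spin": 0},
    {"offset": [0.004, 0, 0], "spin": 0},
    {"offset": [0.004, 0, 0], "spin": 0},
    {"offset": [0.004, 0, 0], "spin": 0},
    {"offset": [0, 0, 0], "spin": 0},
  ],
)

```text
time_s: 29.92
ee_pos: [575.4, 161.4, 176.0]
ee_rot: [-180.0, -0.0, 74.0]
force: [-0.0, -1.4, 0.3]
gripper_width: 0.4
gripper_force: 0.7
```

Request:
arm_command(
  motion=[
    {"offset": [0.004, 0, 0], "spin": 0},
    {"offset": [0.004, 0, 0], "spin": 0},
    {"offset": [0.004, 0, 0], "spin": 0},
    {"offset": [0, 0, 0], "spin": 0},
  ],
)

```text
time_s: 30.42
ee_pos: [578.8, 173.2, 176.2]
ee_rot: [180.0, -0.0, 74.0]
force: [-0.9, -1.6, 0.3]
gripper_width: 0.3
gripper_force: 0.7
```

Request:
arm_command(
  motion=[
    {"offset": [0.003, 0, 0], "spin": 0},
    {"offset": [0.003, 0, 0], "spin": 0},
    {"offset": [0.003, 0, 0], "spin": 0},
    {"offset": [0, 0, 0], "spin": 0},
  ],
)

```text
time_s: 30.92
ee_pos: [581.2, 181.6, 176.2]
ee_rot: [180.0, -0.0, 74.0]
force: [0.1, -1.6, 0.6]
gripper_width: 0.6
gripper_force: 0.8
```

Request:
arm_command(
  motion=[
    {"offset": [0.002, 0, 0], "spin": 0},
    {"offset": [0.002, 0, 0], "spin": 0},
    {"offset": [0.002, 0, 0], "spin": 0},
    {"offset": [0, 0, 0], "spin": 0},
  ],
)

```text
time_s: 31.42
ee_pos: [582.9, 187.1, 176.5]
ee_rot: [180.0, -0.0, 74.0]
force: [-0.9, -3.2, 3.1]
gripper_width: 0.3
gripper_force: 2.2
```

Request:
arm_command(
  motion=[
    {"offset": [0.002, 0, 0], "spin": 0},
    {"offset": [0.002, 0, 0], "spin": 0},
    {"offset": [0, 0, 0], "spin": 0},
    {"offset": [0, 0, 0], "spin": 0},
  ],
)

```text
time_s: 31.92
ee_pos: [583.3, 188.4, 176.7]
ee_rot: [180.0, 0.3, 74.0]
force: [-2.1, -8.7, 7.6]
gripper_width: 0.2
gripper_force: 5.8
```

```bash
python3 lid.py pics/o.png | grep -v hist
```

```text
31.975 [583.31659453 188.42553059 176.72455407] [179.98806008   0.27697733  73.97322516] [-2.2558221  -9.13711249  7.57428243]
          0,    0,    0,    0,    0,    0,    0, 1608, 1726, 1803,   78,
        186, 1550,   56]), array([ 60,  65,  70,  75,  80,  85,  90,  95, 100, 105, 110, 115, 120,
       125, 130, 135, 140, 145, 150, 155, 160, 165, 170, 175, 180, 185]))
lid 4757 157.01306374625264 world ((579.0354614257812, 203.6744842529297), (83.41895294189453, 60.0051155090332), 73.72380828857422) tool [-28.19510603 -38.33707983] [55.2033477  21.75897014]
fins 1723 177.02419039109859 world ((578.9472045898438, 222.05694580078125), (21.746723175048828, 57.6182975769043), 40.76162338256836) tool [ 14.97466214 -35.36098957] [50.94584935 12.68385099]
 block tool x [15.3 27.4] y [-12.5  12. ]
 block tool x [32.1 50.7] y [-34.9 -23.3]
lock_knob 0.62 [568.17464219 236.52555436 167.        ] tool [ 42.0965392  -27.83517907   9.51536405]
shutter_fin 0.62 [590.12846894 208.80739981 167.        ] tool [21.51710852  0.91795134  9.62084111]
```

Stop reached (force 9 N, fin ≈20 mm from the knob, as expected when open). Withdraw and verify.

Request:
arm_command(
  motion=[
    {"offset": [-0.01, 0, 0], "spin": 0},
    {"offset": [-0.02, 0, 0], "spin": 0},
    {"offset": [0, 0, -0.04], "spin": 0},
    {"offset": [-0.015, 0, -0.04], "spin": 0},
    {"offset": [-0.015, 0, 0], "spin": 0},
  ],
)

```text
time_s: 32.7
ee_pos: [568.6, 132.8, 259.4]
ee_rot: [179.6, -0.2, 74.0]
force: [-0.2, 0.0, -0.8]
gripper_width: 0.6
gripper_force: 0.0
```

Request:
arm_command(
  motion=[
    {"offset": [0, -0.012, 0], "spin": 0},
    {"offset": [0, 0, 0], "spin": 0},
    {"offset": [0, 0, 0], "spin": 0},
    {"offset": [0, 0, 0], "spin": 0},
  ],
)

```text
time_s: 33.2
ee_pos: [555.8, 136.8, 255.5]
ee_rot: [-180.0, 0.0, 74.0]
force: [0.5, -0.4, -0.1]
gripper_width: -0.0
gripper_force: 0.0
```

```bash
python3 lid.py pics/p.png | grep -v hist
```

```text
33.25 [555.85581546 136.82679743 255.7017317 ] [-1.79973779e+02  1.22458968e-02  7.39840804e+01] [ 0.20907915 -0.46538893  0.20269606]
         22,   25,   23,   22,    5,    0,    7, 2387, 2447,   88,   21,
        244,  537,    0]), array([ 60,  65,  70,  75,  80,  85,  90,  95, 100, 105, 110, 115, 120,
       125, 130, 135, 140, 145, 150, 155, 160, 165, 170, 175, 180, 185]))
lid 4928 155.05462624289854 world ((574.88916015625, 190.1851348876953), (83.06878662109375, 60.19312286376953), 73.95377349853516) tool [ 15.04014052 -26.49697995] [98.09338282 33.70841642]
fins 771 175.33943166362238 world ((573.9935302734375, 206.76817321777344), (21.972951889038086, 57.05406188964844), 39.9659309387207) tool [ 59.08832624 -23.24566763] [92.28138822 24.602343  ]
 block tool x [59.1 67.8] y [-0.7 24.4]
 block tool x [72.6 92.2] y [-23.  -11.8]
lock_knob 0.88 [564.94304597 219.35042791 167.        ] tool [ 81.84664541 -13.9935384   88.69065379]
shutter_fin 0.93 [584.18031047 198.47830692 167.        ] tool [67.09232115 10.25574267 88.68270988]
```

View pics/p.png

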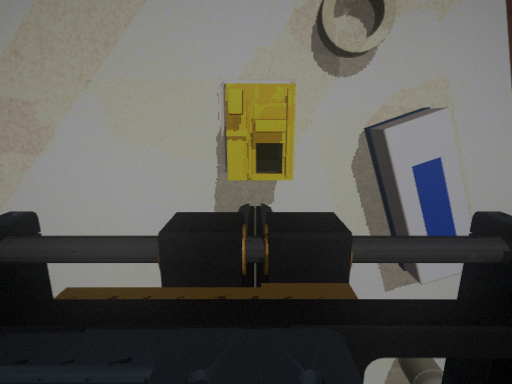

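The mouth is open (dark at 268,157); measured shutter ≈31 mm, lock ≈16 mm, bin upright at home height and nothing touching it. Handing in.

```bash
python3 -c "
from workcell import env
print(env.job_done())"
```

```text
the job is handed in; nothing more can be done
None
```

The job is handed in at about 33 s of the 69 s allowed. The bin stood upright on the trolley and was let go. It was then lowered home into the holder, the lock slid across (about 16 mm by camera) and the shutter slid open (about 31 mm by camera). No verdict came back.

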